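# Close the red stopcock at the potion stall

## Task

Shut the stopcock with the red winged key: turn its wings clockwise (seen from above) until they lie straight across the pipe, then let go of it. Leave the blue key as it is, and do not push or tip the swing-top bottle.

Things in the scene. Friction and masses are not known exactly. Their poses are not given: they have to be found in the camera images.
- red_grip (a point): Point on the vertical turning axis of the red winged key, 12 mm below its top, 119 mm above the table. The key is one flat upright red blade, 64 mm along the wings (x), 10 mm thick (y), 45 mm tall (z up). A fixed copper plate on the robot's side, parallel to the pipe, stands 8 mm clear of the wings' sweep; its top is 26 mm below this point, so fingertips up to 20 mm below the point pass over it.
- red_key (a joint): Angle of the red key (rad), growing clockwise seen from above. 0: wings in line with the horizontal brass pipe under it (open). 1.571: wings straight across the pipe, square to the copper plate (shut), at a firm stop. It starts partly open, between 0.15 and 0.5, turns stiffly (0.12 N m) and stays where it is left.
- blue_wing_end (a point): End of one wing of the blue key, 32 mm from its turning axis, 12 mm below its top; x points outwards along the wing. To be left as it is. The blue stopcock is the same as the red one but for its colour, each on its own fixed wooden board, 190 mm along the pipe and 130 mm wide; either may be on the left.
- bottle_mid (a point): Centre of the loose clear glass swing-top bottle, 60 mm across, 154 mm tall, half-way up (77 mm above the table); z along its axis. It stands beyond the two stopcocks and is to be left alone.
Mind the look-alikes: they are no part of the job. What is shaped like the part that bears red_grip but purple or turquoise is not meant.

How it is judged:
By the outcome, as a careful person would: the job done as asked, in the order asked, and still so for the second after the job is handed in, with the robot touching nothing.
It also fails if it takes over 29 s, if anything falls off the work surface, if the arm or the gripper's body presses on something with over 40 N, if the wrist force passes 120 N, or if a joint passes its speed limit or range.

## Robot

A 7-joint arm with a two-finger parallel gripper is mounted at the origin on the work surface. World frame = base frame: x ahead of the robot, y to its left, z up, the work surface at z = 0. Lengths are in m, angles in rad, forces in N, time in s.
With the tool pointing down it reaches from about 0.35 to 0.9 m from the base axis. Payload 8.1 kg.
Tool frame: the origin (TCP) lies midway between the tips of the shut fingers; the grasp point (between the pads) lies 19 mm behind it; z points along the fingers, x is the direction in which the jaws open and shut, and the axes are right-handed (so a half turn about z gives the same grasp; the last joint's range is limited). The gripper opens to 92 mm and grips with 3 to 60 N. Pads are 19 mm wide; open, the fingers measure 130 mm over their backs; the gripper's body (75 mm by 190 mm) begins 47 mm behind the grasp point.
Start: joints at [-1.383, 0.434, 0.025, 1.573, -0.012, 1.134, -0.075], TCP at [0.179, 0.599, 0.227] pointing down, gripper open.
Joint ranges: [-2.62, 2.62], [-0.44, 2.09], [-1.27, 1.32], [0.08, 2.57], [-1.32, 4.46], [0.12, 2], [-2.74, 2.74]. Speed limits (rad/s): [2.22, 2.22, 3.01, 3.01, 3.14, 3.14, 3.14].

## Interface

Orientations are given as a rotation vector (axis times angle).
In Python, from cell import arm gives the robot as it stands. The module is installed in compiled form; this text tells all that it offers.
- The arm moves only by the tool play_rows, never from a script. Its argument "motion" is a list of rows, each a list of 7 numbers: the gripper's target within -1 to 1 (fully open at 1, half-way at 0, shut at -1), then the shift along the tool's x, y, z in mm, then the turn, a rotation vector about the tool's x, y, z in rad. In form: [[claw, tx, ty, tz, ax, ay, az], ...]. A call has 1 to 10 rows; each row is the pose to reach, as a shift and turn from the pose measured when the call began, along the tool's axes at that moment; what a row does not reach only later rows make up. A row lasts 1/10 s, in which the tool goes at most 50 mm and 8.59 degrees, less where a joint would pass 70% of its speed; a pose out of reach is approached as far as the arm can. A call with a gripper value outside its range is refused whole. The fingers move at their own pace and stop on an object; "force" is the grip in N (left out, the last holds). Time passes only in rows, so rows that repeat a pose let the fingers close. It gives the time, the measured TCP pose, the force and the opening at its end, in the units of the state.
- arm.observe(): the state, without advancing time (a new reading comes with each control period).
- arm.get_image(name): name is "scene" or "side" or "wrist"; returns a dict with "img" (384x512x3 uint8, blue, green, red), "depth" (384x512 float32, m along the optical axis (not along the pixel's ray), 0 where there is no reading), "K" (3x3 intrinsics, pixels), "rvec" (rotation vector, rad) and "tvec" (3), from world to camera coordinates, as OpenCV has them. Camera axes: x right, y down, z forward; pixel columns grow to the right and rows downward; lengths in m; the calibration is good to about 2 mm. A picture is of the moment at which its call begins.
- arm.sign_off(): hands the job in, once; it reports no verdict.
Trained networks look in a picture, given as the dict that the camera call returned (one of the last four; its "shot" number tells which), for a name from the list of things; names that differ only in an ending like _2 or _b are one class to them, and where a whole thing is asked for, a point or a joint stands for the part that bears it (a point fixed in the world has none). Each returns a list of dicts, best first, with "score" (0 to 1); they miss things now and then, are a little off and sometimes report something else, mostly with a low value. They report only what shows in the picture. A call takes as long as a camera call. They do not tell look-alikes from the thing itself.
- arm.look_for(picture, query): "box" ([left, top, width, height] as shares, 0 to 1, of the picture: columns of its width, rows of its height, round what is visible of it).
The state is a dict: "clock": time; "joints": joint angles; "dq": joint speeds; "joint_efforts": joint torques, N m; "position": TCP position; "ee_rot": TCP orientation; "force": force on the tool from outside, world axes, zero at the start; "ft_torque": the same for the moment, N m; "width": opening from 0.0 (shut) to 1.0 (fully open).
Only numpy, scipy, OpenCV 4.12 (cv2) and the standard library are available. Lean on these libraries where they do the work, as an engineer would, in place of code of your own. Each camera call takes 0.05 s, during which the arm holds its last target. There are 200 camera calls.

## Working session

There is one attempt and no reset: what is moved stays moved. The work goes in short steps, Python scripts to look and compute and a tool call to move; the robot and the scene stay as the last step left them, time stands still between calls to the robot, and variables do not carry over. Pictures are saved under pics/ and viewed, on a budget of 10 in all, crops included, one or two more only if the job needs it, and the job is handed in when it is done.

Besides the shell and the picture viewer there is one more tool, called after ">>>" by a JSON object that holds its "name" and its "arguments". play_rows: Moves the arm, as the interface text tells. Its arguments: {"type":"object","properties":{"motion":{"type":"array"},"force":{"type":"number"}},"required":["motion"]}

```bash
mkdir -p pics
cat > h.py <<'E'
import numpy as np, cv2
from cell import arm
def world(p,u,v,d=None):
    R=cv2.Rodrigues(np.array(p["rvec"],float))[0]; t=np.array(p["tvec"],float).ravel(); K=np.array(p["K"])
    u=np.asarray(u,float);v=np.asarray(v,float)
    if d is None: d=p["depth"][v.astype(int),u.astype(int)]
    c=np.stack([(u-K[0,2])/K[0,0]*d,(v-K[1,2])/K[1,1]*d,d],-1)
    return (c-t)@R
def cloud(p):
    v,u=np.mgrid[0:384,0:512]; return world(p,u,v)
E
python3 - <<'E'
from h import *
s=arm.observe(); print({k:np.round(s[k],3) for k in("clock","position","ee_rot","width")})
ims=[]
for n in("scene","side"):
    p=arm.get_image(n); np.savez(f"{n}0.npz",**{k:p[k] for k in("img","depth","K","rvec","tvec")})
    for q in("red_grip","red_key","blue_wing_end","bottle_mid"):
        for r in arm.look_for(p,q)[:5]:
            b=np.array(r["box"])*[512,384,512,384]; c=b[:2]+b[2:]/2
            print(n,q,round(r["score"],2),b.round(),world(p,c[0],c[1]).round(3))
    ims.append(p["img"])
cv2.imwrite("pics/scene0.png",cv2.resize(ims[0],(800,600))); cv2.imwrite("pics/side0.png",cv2.resize(ims[1],(800,600)))
E
```

```text
{'clock': np.float64(0.0), 'position': array([0.179, 0.598, 0.226]), 'ee_rot': array([ 2.519e+00,  1.875e+00, -2.000e-03]), 'width': np.float64(1.0)}
scene red_grip 0.79 [268. 179.  18.  16.] [ 0.591 -0.149  0.107]
scene red_grip 0.76 [197. 202.  16.  20.] [ 0.545 -0.41   0.108]
scene red_grip 0.73 [114. 237.  26.  19.] [ 0.526 -0.669  0.104]
scene red_grip 0.72 [250. 146.  15.  17.] [ 0.382 -0.065  0.105]
scene red_key 0.85 [111. 234.  26.  20.] [ 0.529 -0.674  0.117]
scene red_key 0.68 [196. 200.  19.  16.] [ 0.547 -0.41   0.122]
scene red_key 0.58 [270. 179.  14.  14.] [ 0.595 -0.155  0.116]
scene blue_wing_end 0.46 [321. 144.  16.  15.] [0.527 0.177 0.094]
scene bottle_mid 0.8 [332. 187.  22.  44.] [ 0.804 -0.053  0.092]
side red_grip 0.82 [300. 295.  15.  34.] [ 0.514 -0.687  0.13 ]
side red_grip 0.47 [263. 225.  12.  24.] [ 0.533 -0.426  0.119]
side red_grip 0.41 [179. 179.   7.  14.] [ 0.357 -0.101  0.125]
side red_key 0.71 [262. 226.  12.  23.] [ 0.533 -0.416  0.109]
side red_key 0.6 [299. 298.  13.  30.] [ 0.512 -0.683  0.123]
side blue_wing_end 0.72 [201. 138.  14.  12.] [0.515 0.165 0.116]
side bottle_mid 0.76 [285. 147.  12.  39.] [ 0.778 -0.064  0.079]
```

View pics/scene0.png

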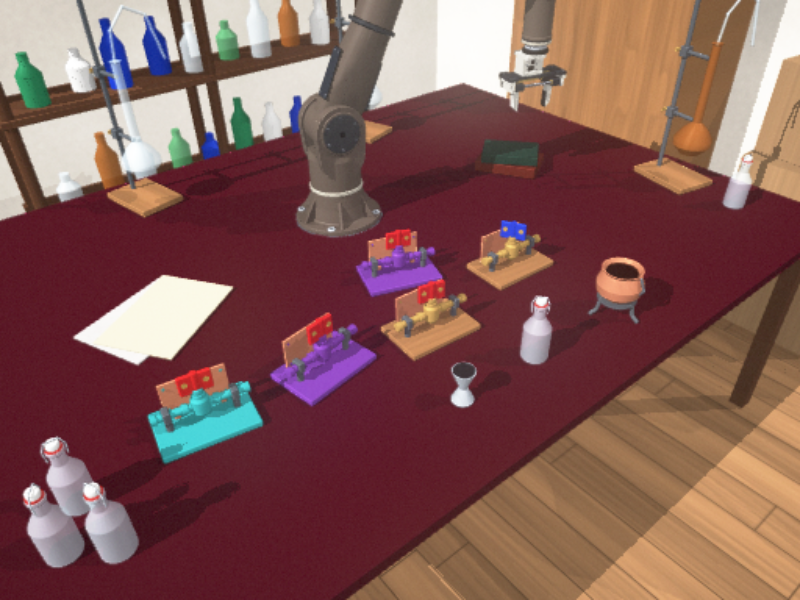

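View pics/side0.png

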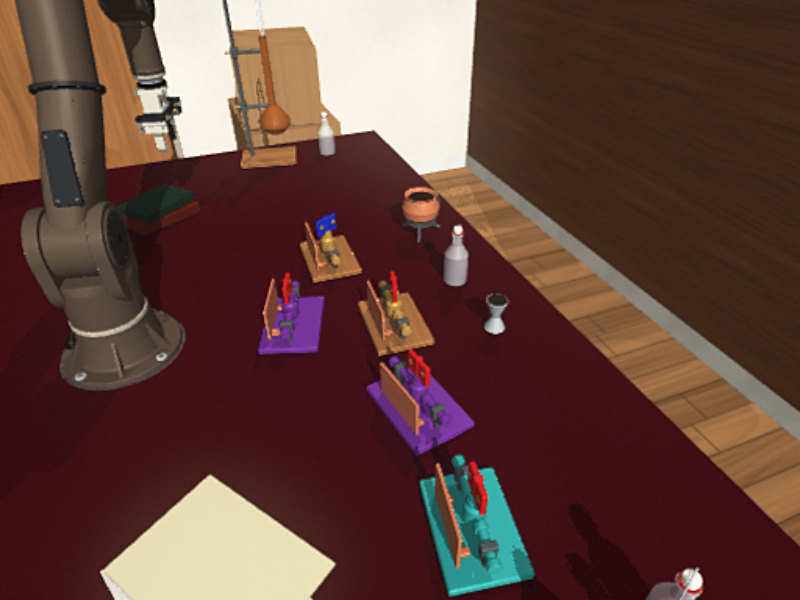

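Candidates for the red key, as scene view pixels (800x600):
- Purple body: (400,240)
- Brass on a wooden board: (432,292)
- Purple body: (318,330)
- Turquoise body: (200,380)

The description fits the brass one on wood at (432,292). I'll measure it and check it in a crop.

Run:
```python
from h import *
P=[]
for n in("scene","side"):
    p=dict(np.load(f"{n}0.npz")); X=cloud(p); h=cv2.cvtColor(p["img"],cv2.COLOR_BGR2HSV).astype(int)
    near=(np.hypot(X[...,0]-.6,X[...,1]+.15)<.12)&(p["depth"]>0)
    H,S,V=h[...,0],h[...,1],h[...,2]
    red=near&((H<4)|(H>176))&(S>190)&(V>120)&(X[...,2]>.085)&(X[...,2]<.14)
    cop=near&(H>=4)&(H<14)&(X[...,2]>.045)&(X[...,2]<.1)
    brd=near&(X[...,2]<.025)&(X[...,2]>.008)&(H>8)&(H<20)
    for nm,m in(("red",red),("cop",cop),("board",brd)):
        Q=X[m]; 
        if len(Q)<5: print(n,nm,len(Q)); continue
        med=np.median(Q,0); Q=Q[np.linalg.norm(Q-med,axis=1)<.13]
        (c,sz,a)=cv2.minAreaRect((Q[:,:2]*1000).astype(np.float32))
        w,e=np.linalg.eigh(np.cov(Q[:,:2].T)); d=e[:,1]
        print(n,nm,len(Q),"mean",Q.mean(0).round(3),"zmax",Q[:,2].max().round(3),"rect",np.round(c),np.round(sz),round(a,1),"pca deg",np.degrees(np.arctan2(d[1],d[0])).round(1),"std",np.sqrt(w).round(4))
    if n=="scene": a=p["img"][165:235,235:315]
    else: b=p["img"][165:235,220:300]
cv2.imwrite("pics/crop1.png",np.hstack([cv2.resize(a,(400,350),interpolation=2),cv2.resize(b,(400,350),interpolation=2)]))
```

```text
scene red 133 mean [ 0.588 -0.154  0.115] zmax 0.135 rect [ 588. -153.] [63. 12.] 73.9 pca deg 75.8 std [0.0026 0.0174]
scene cop 181 mean [ 0.547 -0.179  0.071] zmax 0.097 rect [ 571. -142.] [154.  54.] 76.4 pca deg 66.0 std [0.0101 0.0277]
scene board 925 mean [ 0.607 -0.164  0.015] zmax 0.022 rect [ 589. -153.] [191. 131.] 86.1 pca deg 77.7 std [0.0301 0.0573]
side red 55 mean [ 0.58  -0.166  0.121] zmax 0.134 rect [ 583. -154.] [60. 10.] 69.6 pca deg 73.8 std [0.003  0.0176]
side cop 168 mean [ 0.545 -0.159  0.074] zmax 0.1 rect [ 566. -146.] [176.  59.] 87.5 pca deg 86.4 std [0.0168 0.0425]
side board 818 mean [ 0.58  -0.178  0.015] zmax 0.025 rect [ 583. -155.] [186. 130.] 85.7 pca deg 86.2 std [0.0417 0.0518]Traceback (most recent call last):
  File "<stdin>", line 19, in <module>
    return _nx.concatenate(arrs, 1, dtype=dtype, casting=casting)
           ~~~~~~~~~~~~~~~^^^^^^^^^^^^^^^^^^^^^^^^^^^^^^^^^^^^^^^
ValueError: all the input arrays must have same number of dimensions, but the array at index 0 has 2 dimension(s) and the array at index 1 has 3 dimension(s)
```

Run:
```python
from h import *
a=np.load("scene0.npz")["img"][165:235,235:315]; b=np.load("side0.npz")["img"][165:235,220:300]
cv2.imwrite("pics/crop1.png",np.hstack([cv2.resize(i,(400,350),interpolation=cv2.INTER_CUBIC) for i in(a,b)]))
```

```text
(no output)
```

View pics/crop1.png

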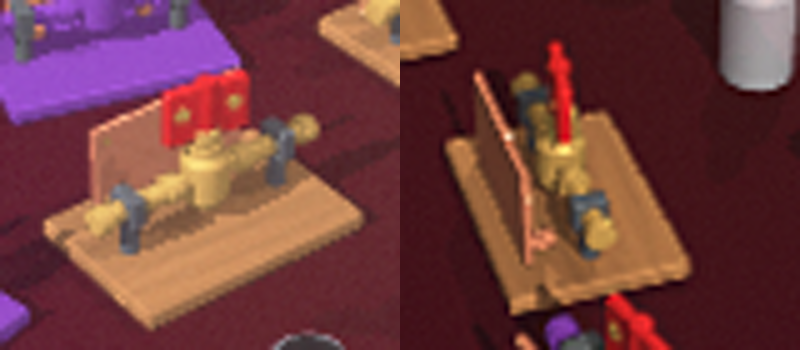

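>>> {"name": "play_rows", "arguments": {"motion": [[1, -600, 610, 10, 0, 0, 1.56], [1, -600, 610, 10, 0, 0, 1.56], [1, -600, 610, 10, 0, 0, 1.56], [1, -600, 610, 10, 0, 0, 1.56], [1, -600, 610, 10, 0, 0, 1.56], [1, -600, 610, 10, 0, 0, 1.56], [1, -600, 610, 10, 0, 0, 1.56], [1, -600, 610, 10, 0, 0, 1.56], [1, -600, 610, 10, 0, 0, 1.56], [1, -600, 610, 10, 0, 0, 1.56]]}}

```text
clock: 1.5
position: [0.4208, 0.1589, 0.2213]
ee_rot: [-3.12, 0.354, -0.001]
force: [0.1, 1.0, -0.4]
width: 1.0
```

The crop confirms it: brass pipe on a wooden board with a red key. The key's blade is turned slightly from the pipe. Continuing to hover above it.

>>> {"name": "play_rows", "arguments": {"motion": [[1, 233, 268, 0, 0, 0, 0.05], [1, 233, 268, 0, 0, 0, 0.05], [1, 233, 268, 0, 0, 0, 0.05], [1, 233, 268, 0, 0, 0, 0.05], [1, 233, 268, 0, 0, 0, 0.05], [1, 233, 268, 0, 0, 0, 0.05], [1, 233, 268, 0, 0, 0, 0.05], [1, 233, 268, 0, 0, 0, 0.05], [1, 233, 268, 0, 0, 0, 0.05], [1, 233, 268, 0, 0, 0, 0.05]]}}

```text
clock: 2.5
position: [0.5875, -0.1531, 0.2208]
ee_rot: [-3.11, 0.43, 0.0]
force: [-1.5, 0.1, -0.0]
width: 0.998
```

```bash
cat > m.py <<'E'
from h import *
import sys
s=arm.observe(); p=arm.get_image("wrist"); R=cv2.Rodrigues(np.array(s["ee_rot"]))[0]
X=cloud(p); h=cv2.cvtColor(p["img"],cv2.COLOR_BGR2HSV).astype(int); H,S,V=h[...,0],h[...,1],h[...,2]
ok=p["depth"]>0
near=ok&(np.hypot(X[...,0]-.588,X[...,1]+.154)<.13)
for nm,m in(("red",near&((H<4)|(H>176))&(S>190)&(X[...,2]>.085)&(X[...,2]<.14)),("redtop",near&((H<4)|(H>176))&(S>190)&(X[...,2]>.126)&(X[...,2]<.14)),("plate",near&(X[...,2]>.083)&(X[...,2]<.1)&(H>=4)&(H<14)),("board",near&(X[...,2]<.03)&(X[...,2]>.008)&(H>8)&(H<22))):
    Q=X[m]
    if len(Q)<9: print(nm,len(Q)); continue
    c,sz,a=cv2.minAreaRect((Q[:,:2]*1000).astype(np.float32)); w,e=np.linalg.eigh(np.cov(Q[:,:2].T)); d=e[:,1]
    print(nm,len(Q),"mean",Q.mean(0).round(4),"z",Q[:,2].min().round(3),Q[:,2].max().round(3),"rect",np.round(c,1),np.round(sz,1),round(a,1),"pca",np.degrees(np.arctan2(d[1],d[0])).round(1))
print("tcp",s["position"],"xdeg",np.degrees(np.arctan2(R[1,0],R[0,0])),"R",R.round(3).tolist(),"q",np.round(s["joints"],2),"clock",s["clock"])
cv2.imwrite(f"pics/{sys.argv[1]}.png",p["img"])
E
python3 m.py wrist1
```

```text
red 0
redtop 0
plate 285 mean [ 0.5487 -0.1441  0.089 ] z 0.083 0.1 rect [ 567.5 -148.9] [125.4  56.2] 86.1 pca 82.8
board 8430 mean [ 0.5946 -0.1384  0.0159] z 0.01 0.03 rect [ 585.3 -151. ] [189.1 130. ] 86.0 pca 85.9
tcp [ 0.58754988 -0.15312863  0.22084809] xdeg -15.758398751760332 R [[0.962, -0.272, 0.0], [-0.272, -0.962, 0.002], [-0.0, -0.002, -1.0]] q [-0.27  0.46  0.64  1.66 -0.3   1.12  0.18] clock 2.5
```

View pics/wrist1.png

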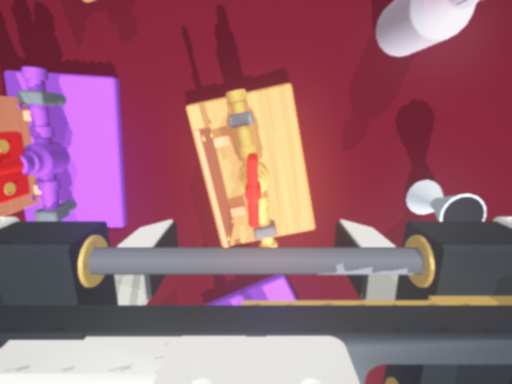

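The wrist picture shows the red blade at (253,190), nearly upright in the image, on the wooden board. The fingers straddle it to the left and right. My depth mask missed the blade, so I'll intersect pixel rays with the key-top plane.

```bash
cat > r.py <<'E'
from h import *
import sys
def ray(p,u,v,z):
    a=world(p,u,v,np.ones(len(u))); R=cv2.Rodrigues(np.array(p["rvec"],float))[0]; o=-R.T@np.array(p["tvec"],float).ravel()
    return o+(a-o)*((z-o[2])/(a[:,2]-o[2]))[:,None]
p=arm.get_image("wrist"); b,g,r=[p["img"][...,i].astype(int) for i in range(3)]
m=((r>150)&(g<70)&(b<80)).astype(np.uint8); n,L,st,c=cv2.connectedComponentsWithStats(m)
for i in range(1,n):
    if st[i,4]<60: continue
    v,u=np.nonzero(L==i); Q=ray(p,u,v,.131); w,e=np.linalg.eigh(np.cov(Q[:,:2].T)); d=e[:,1]
    rc=cv2.minAreaRect((Q[:,:2]*1000).astype(np.float32))
    print(st[i],"depthworld z",np.median(world(p,u,v)[:,2]).round(3),"mean",Q.mean(0).round(4),"rect",np.round(rc[0],1),np.round(rc[1],1),round(rc[2],1),"pca",np.degrees(np.arctan2(d[1],d[0])).round(1))
E
python3 r.py
```

```text
[ 293   85   58  161 3935] depthworld z -0.0 mean [ 0.6514 -0.144   0.131 ] rect [ 651.8 -146.1] [143.3  38.1] 83.0 pca 87.9
[ 175  129   27  116 1231] depthworld z -0.001 mean [ 0.535  -0.1227  0.131 ] rect [ 532.2 -131.4] [103.5  19.9] 73.6 pca 76.1
[   0  133   29   70 1250] depthworld z 0.103 mean [ 0.3937 -0.0718  0.131 ] rect [394.1 -74.5] [64.7 24. ] 61.8 pca 61.4
```

```bash
python3 -c "
import cv2;i=cv2.imread('pics/wrist1.png');print(i[185,235:275].tolist())"
sed -i 's/m=((r>150).*astype(np.uint8)/m=((r>205)\&(g<90)\&(b<90)).astype(np.uint8)/' r.py; python3 r.py
```

```text
[[140, 204, 251], [139, 203, 250], [136, 201, 250], [132, 201, 248], [129, 205, 246], [127, 206, 245], [123, 201, 243], [120, 196, 240], [118, 191, 238], [111, 180, 233], [99, 156, 228], [82, 121, 223], [71, 92, 231], [72, 85, 245], [77, 88, 253], [83, 94, 255], [86, 97, 255], [87, 97, 255], [87, 97, 255], [91, 100, 255], [91, 100, 255], [86, 96, 255], [77, 89, 252], [72, 89, 242], [80, 115, 239], [113, 180, 251], [148, 234, 255], [164, 247, 255], [163, 246, 255], [160, 244, 255], [157, 243, 255], [155, 241, 254], [151, 236, 254], [149, 228, 254], [152, 225, 254], [155, 225, 254], [157, 225, 254], [155, 224, 254], [151, 221, 254], [150, 219, 253]]
[  0 132  22  32 382] depthworld z 0.099 mean [ 0.4031 -0.0543  0.131 ] rect [400.8 -56.7] [27.4 17.5] 69.2 pca 65.3
[  0 165  30  39 629] depthworld z 0.107 mean [ 0.3872 -0.0843  0.131 ] rect [385.1 -85.2] [30.2 30.7] 81.9 pca -135.6
```

```bash
sed -i 's/(g<90)&(b<90)/(g<125)\&(b<110)/' r.py; python3 r.py
```

```text
[  0 131  22  33 414] depthworld z 0.099 mean [ 0.4031 -0.0538  0.131 ] rect [400.7 -56.4] [28.2 17.3] 69.6 pca 67.6
[245 154  16  75 761] depthworld z 0.13 mean [ 0.5867 -0.1475  0.131 ] rect [ 586.1 -149.2] [67.1 13.2] 78.9 pca 75.3
[  0 165  31  40 697] depthworld z 0.106 mean [ 0.3869 -0.0852  0.131 ] rect [384.9 -85.7] [31.6 30.8] 81.6 pca 46.1
```

>>> {"name": "play_rows", "arguments": {"motion": [[1, -2, -1, 40, 0, 0, 0.01], [1, -2, -1, 75, 0, 0, 0.01], [1, -2, -1, 100, 0, 0, 0.01], [1, -2, -1, 113, 0, 0, 0.01], [1, -2, -1, 117, 0, 0, 0.01], [1, -2, -1, 117, 0, 0, 0.01], [1, -2, -1, 117, 0, 0, 0.01]], "force": 15}}

```text
clock: 3.4
position: [0.5871, -0.151, 0.1056]
ee_rot: [-3.108, 0.443, -0.004]
force: [0.5, -0.3, 0.7]
width: 1.001
```

>>> {"name": "play_rows", "arguments": {"motion": [[-1, 0, 0, 0, 0, 0, 0], [-1, 0, 0, 0, 0, 0, 0], [-1, 0, 0, 0, 0, 0, 0], [-1, 0, 0, 0, 0, 0, 0], [-1, 0, 0, 0, 0, 0, 0], [-1, 0, 0, 0, 0, 0, 0], [-1, 0, 0, 0, 0, 0, 0], [-1, 0, 0, 0, 0, 0, 0]], "force": 15}}

```text
clock: 4.2
position: [0.5871, -0.1511, 0.1056]
ee_rot: [-3.108, 0.443, -0.004]
force: [-0.4, 0.1, 0.7]
width: 0.354
```

```bash
python3 -c "
from h import *
s=arm.observe();R=cv2.Rodrigues(np.array(s['ee_rot']))[0];print(s['clock'],s['width'],s['force'],s['ft_torque'],s['position'],np.degrees(np.arctan2(R[1,0],R[0,0])),np.round(s['joints'],2))
p=arm.get_image('scene');cv2.imwrite('pics/g1.png',cv2.resize(p['img'][120:250,190:360],(680,520)))"
```

```text
4.2 0.3541999773262095 [-0.37004332  0.08704694  0.71760707] [-0.11585738  0.10257588  0.00447618] [ 0.58707206 -0.15106353  0.10559669] -16.238623909790782 [-0.22  0.57  0.58  1.79 -0.39  0.89  0.25]
```

View pics/g1.png

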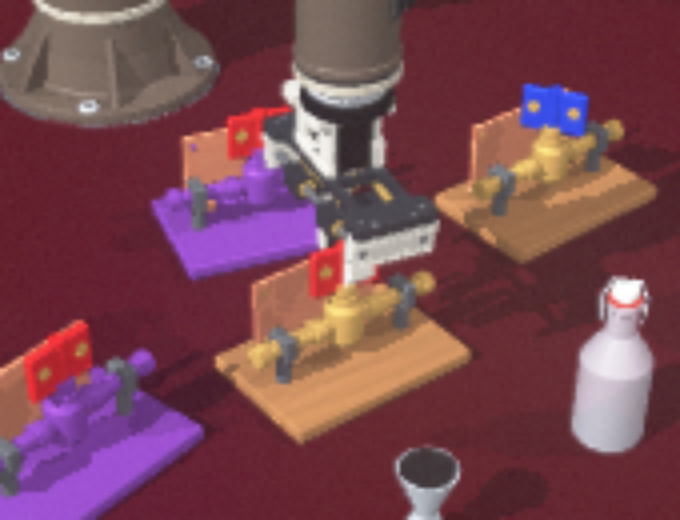

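The gripper straddles the red key at about (345,260) in the crop, and the fingers are still closing.

>>> {"name": "play_rows", "arguments": {"motion": [[-1, 0, 0, 0, 0, 0, 0], [-1, 0, 0, 0, 0, 0, 0], [-1, 0, 0, 0, 0, 0, 0], [-1, 0, 0, 0, 0, 0, 0], [-1, 0, 0, 0, 0, 0, 0], [-1, 0, 0, 0, 0, 0, 0]], "force": 40}}

```text
clock: 4.85
position: [0.5854, -0.1506, 0.1054]
ee_rot: [-3.107, 0.444, 0.001]
force: [-5.3, 2.1, 4.9]
width: 0.11
```

```bash
cat > s.py <<'E'
from h import *
s=arm.observe();R=cv2.Rodrigues(np.array(s['ee_rot']))[0];print(s['clock'],s['width'],np.round(s['force'],1),np.round(s['ft_torque'],2),np.round(s['position'],4),"xdeg",np.degrees(np.arctan2(R[1,0],R[0,0])),np.round(s['joints'],2))
E
python3 s.py
```

```text
4.85 0.11011848792034944 [-5.3  2.1  4.9] [ 0.3   1.37 -0.02] [ 0.5854 -0.1506  0.1054] xdeg -16.25221224270473 [-0.22  0.57  0.58  1.79 -0.39  0.89  0.25]
```

>>> {"name": "play_rows", "arguments": {"motion": [[-1, 0, 0, 0, 0, 0, 0.05], [-1, 0, 0, 0, 0, 0, 0.13], [-1, 0, 0, 0, 0, 0, 0.22], [-1, 0, 0, 0, 0, 0, 0.31], [-1, 0, 0, 0, 0, 0, 0.4], [-1, 0, 0, 0, 0, 0, 0.49], [-1, 0, 0, 0, 0, 0, 0.58], [-1, 0, 0, 0, 0, 0, 0.65], [-1, 0, 0, 0, 0, 0, 0.7], [-1, 0, 0, 0, 0, 0, 0.7]], "force": 40}}

```text
clock: 5.85
position: [0.5855, -0.1507, 0.1054]
ee_rot: [-2.767, 1.483, 0.002]
force: [-1.0, -0.5, 1.4]
width: 0.107
```

```bash
python3 s.py
```

```text
5.85 0.10722029846545188 [-1.  -0.5  1.4] [-0.2   0.14 -0.07] [ 0.5855 -0.1507  0.1054] xdeg -56.399989281153275 [-0.34  0.63  0.77  1.8  -0.54  0.93 -0.32]
```

>>> {"name": "play_rows", "arguments": {"motion": [[-1, 0, 0, 0, 0, 0, 0.07], [-1, 0, 0, 0, 0, 0, 0.16], [-1, 0, 0, 0, 0, 0, 0.25], [-1, 0, 0, 0, 0, 0, 0.34], [-1, 0, 0, 0, 0, 0, 0.43], [-1, 0, 0, 0, 0, 0, 0.5], [-1, 0, 0, 0, 0, 0, 0.56], [-1, 0, 0, 0, 0, 0, 0.6], [-1, 0, 0, 0, 0, 0, 0.62], [-1, 0, 0, 0, 0, 0, 0.62]], "force": 40}}

```text
clock: 6.85
position: [0.5855, -0.1508, 0.1054]
ee_rot: [-2.184, 2.256, 0.003]
force: [0.3, -0.7, 0.4]
width: 0.105
```

```bash
python3 s.py
```

```text
6.85 0.10506803094357803 [ 0.3 -0.7  0.4] [-0.27  0.06  0.05] [ 0.5855 -0.1508  0.1054] xdeg -91.86698783043472 [-0.43  0.69  0.94  1.81 -0.66  0.99 -0.82]
```

>>> {"name": "play_rows", "arguments": {"motion": [[-1, 0, 0, 0, 0, 0, 0.02], [-1, 0, 0, 0, 0, 0, 0.04], [-1, 0, 0, 0, 0, 0, 0.06], [-1, 0, 0, 0, 0, 0, 0.07], [-1, 0, 0, 0, 0, 0, 0.07], [-1, 0, 0, 0, 0, 0, 0.07]], "force": 40}}

```text
clock: 7.45
position: [0.5855, -0.1508, 0.1054]
ee_rot: [-2.104, 2.331, 0.003]
force: [-0.4, -0.1, 0.0]
width: 0.107
```

```bash
python3 s.py
```

```text
7.45 0.10677425751224255 [-0.4 -0.1  0. ] [-0.35  0.18  0.46] [ 0.5855 -0.1508  0.1054] xdeg -95.84824100145659 [-0.44  0.7   0.96  1.81 -0.68  1.   -0.87]
```

The moment about z rose from 0.05 to 0.46 N m, which points to the stop. One small extra push will confirm it before I release.

>>> {"name": "play_rows", "arguments": {"motion": [[-1, 0, 0, 0, 0, 0, 0.02], [-1, 0, 0, 0, 0, 0, 0.03], [-1, 0, 0, 0, 0, 0, 0.03], [-1, 0, 0, 0, 0, 0, 0.03]], "force": 40}}

```text
clock: 7.85
position: [0.5855, -0.1508, 0.1054]
ee_rot: [-2.069, 2.362, 0.003]
force: [-1.1, -0.8, 0.8]
width: 0.108
```

```bash
python3 s.py
```

```text
7.85 0.10839173522422756 [-1.1 -0.8  0.8] [-0.28  0.2   0.69] [ 0.5855 -0.1508  0.1054] xdeg -97.55374788243829 [-0.44  0.7   0.96  1.81 -0.68  1.   -0.9 ]
```

Torque keeps climbing while the key stays put, so it's at the stop. Opening, then lifting straight up.

>>> {"name": "play_rows", "arguments": {"motion": [[0.2, 0, 0, 0, 0, 0, 0], [0.2, 0, 0, 0, 0, 0, 0], [0.2, 0, 0, 0, 0, 0, 0], [0.2, 0, 0, 0, 0, 0, 0], [0.2, 0, 0, 0, 0, 0, 0], [0.2, 0, 0, 0, 0, 0, 0], [0.2, 0, 0, 0, 0, 0, 0], [0.2, 0, 0, 0, 0, 0, 0]]}}

```text
clock: 8.65
position: [0.5855, -0.1508, 0.1054]
ee_rot: [-2.07, 2.362, 0.003]
force: [-0.1, -0.1, 0.2]
width: 0.601
```

>>> {"name": "play_rows", "arguments": {"motion": [[0.2, 0, 0, -10, 0, 0, 0], [0.2, 0, 0, -40, 0, 0, 0], [0.2, 0, 0, -80, 0, 0, 0], [0.2, 0, 0, -120, 0, 0, 0], [0.2, 0, 0, -140, 0, 0, 0], [0.2, 0, 0, -140, 0, 0, 0], [0.2, 0, 0, -140, 0, 0, 0]]}}

```text
clock: 9.35
position: [0.5855, -0.151, 0.2458]
ee_rot: [-2.069, 2.361, 0.002]
force: [0.2, -0.2, 0.2]
width: 0.596
```

```bash
python3 s.py; python3 r.py
python3 - <<'E'
from h import *
a=arm.get_image("scene")["img"][110:250,180:380]; b=arm.get_image("wrist")["img"]
cv2.imwrite("pics/end.png",np.hstack([cv2.resize(a,(400,280)),cv2.resize(b,(400,280))]))
E
```

```text
9.35 0.596383189246482 [ 0.2 -0.2  0.2] [0.   0.15 0.05] [ 0.5855 -0.151   0.2458] xdeg -97.54488437744972 [-0.52  0.57  1.1   1.65 -0.53  1.25 -1.02]
[250 152  13  69 634] depthworld z 0.13 mean [ 0.588  -0.1519  0.131 ] rect [ 588.1 -152.2] [11.6 67.3] 82.8 pca 175.5
[464 187  48  30 700] depthworld z 0.114 mean [ 0.5446 -0.3787  0.131 ] rect [ 541.2 -374.1] [26.5 44.4] 6.6 pca 80.8
```

View pics/end.png

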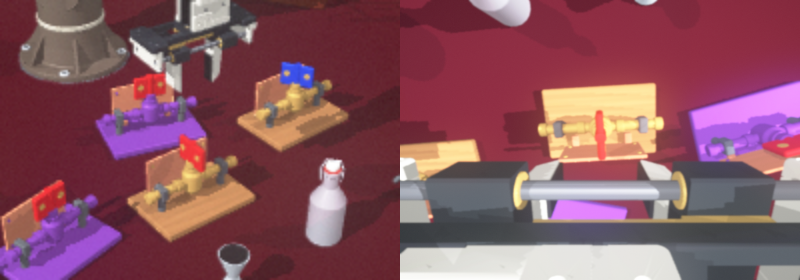

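In the end view, the red blade in the wrist half, at about (600,137), lies straight across the pipe. Its measured direction is -4.5°, against the pipe at 86°, so 90.5° apart. The bottle at (326,205) and the blue key at (297,75) in the scene half look undisturbed.

```bash
python3 -c "
from cell import arm
print(arm.sign_off())"
```

```text
the job is handed in; nothing more can be done
None
```

The red stopcock on the brass pipe and wooden board is shut. I gripped its key, turned it clockwise about 78° to the firm stop, let go, lifted clear and handed the job in at about 9.4 s of the 29 s.

- **At the stop:** the turning moment rose from 0.05 to 0.69 N m as I pushed the last few degrees. The gripper ended about 3.5° past the expected shut angle, while the blade stayed at the stop.
- **After release:** the wings measured -4.5° against the pipe at about 86°, so they are square across it to within about 1°. The wrist force was near zero with the gripper well above the key.
- **Left alone:** the blue key and the bottle looked undisturbed in the last picture. I checked these only by eye.
- **Disagreements:** the cameras differed by 2–4 mm on where the key was, and the jaws took that up. My first colour thresholds missed the key in the wrist picture, so I loosened them.

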